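Tip a stamped tile into the fettling jig and lock it

ROBOT

A 6-joint arm with a two-finger parallel gripper is mounted at the origin on the work surface; the furniture and walls round the work are solid. World frame = base frame: x ahead of the robot, y to its left, z up, the work surface at z = 0. Lengths are in m, angles in rad, forces in N, time in s.
With the tool pointing down it reaches from about 0.325 to 0.9 m from the base axis. Payload 3.5 kg.
Tool frame: the origin (TCP) lies at the very end of the fingers, on their centre line; the grasp point (between the pads) lies 19 mm behind it (bot.grip_depth is the distance from the TCP to the grasp point, in m); x points along the fingers, z is the direction in which the jaws open and shut, and the axes are right-handed (so a half turn about x gives the same grasp; the last joint's range is limited). The gripper opens to 85 mm and grips with 20 to 120 N. Pads are 22 mm wide; open, the fingers measure 114 mm over their backs; the gripper's body (76 mm by 85 mm) begins 54 mm behind the grasp point. The pads swing forward as they close: fully open they stand 13 mm farther back than shut.
Start: joints at [-1.395, 0.276, -0.026, 1.268, 0, 1.467], TCP at [0.172, -0.601, 0.231] pointing down, gripper open.
Joint ranges: [-3.12, 3.12], [-0.85, 1.88], [-1.08, 1.24], [-1.95, 2.15], [-1.57, 1.53], [-3.14, 3.14]. Speed limits (rad/s): [2.57, 2.57, 3.14, 3.14, 3.14, 3.14].

INTERFACE

Orientations are given as a rotation vector (axis times angle).
In Python, from workcell import bot gives the robot as it stands. Calls block until the motion is done:
- bot.move_ptp(position, orientation): joint-space move of the TCP to a pose.
- bot.move_l(position, ori=None, speed=0.15, threshold=None): straight line of the TCP; ori=None keeps the orientation; speed is the mean speed in m/s. With threshold (N) it stops when the force on the tool has changed by that much, and returns True; else False.
- bot.set_joints(angles): joint-space move.
- bot.command_gripper(opening, squeeze=None): finger opening in m; squeeze is the grip in N (None keeps the last); returns when the fingers have stopped.
- bot.wait(seconds).
- bot.ik(position, orientation): joint angles nearest the present ones, or None.
- bot.camera(name): name is "scene" or "top" or "wrist"; returns the picture (384x512x3 uint8, red, green, blue); there is no depth.
- bot.camera_info(name): a dict with "intrinsics" (3x3 intrinsics, pixels), "R" (3x3) and "t" (3): a world point X has camera coordinates R X + t; the wrist camera has in their place "hand_eye" (4x4, takes a point from camera to tool coordinates, whose origin is the TCP and whose axes are the tool frame's). Camera axes: x right, y down, z forward; pixel columns grow to the right and rows downward; lengths in m; the calibration is good to about 2 mm. A picture is of the moment at which its call begins: read the wrist's pose just before it. camera_info takes no time and is no camera call.
A pose or a line that the arm cannot do raises bot.MotionError and nothing moves.
- bot.finish_job(): hands the job in, once; it reports no verdict.
Readings, each from a call of its own:
- bot.current_time(): time.
- bot.current_joint_positions(): joint angles.
- bot.current_joint_velocities(): joint speeds.
- bot.current_joint_torque(): joint torques, N m.
- bot.current_eef_pos(): TCP position.
- bot.current_ee_rot(): TCP orientation.
- bot.current_wrist_force(): force on the tool from outside, world axes, zero at the start.
- bot.current_wrist_torque(): the same for the moment, N m.
- bot.current_finger_gap(): finger opening in m.
Only numpy, scipy, OpenCV 4.12 (cv2) and the standard library are available. Lean on these libraries where they do the work, as an engineer would, in place of code of your own. Each camera call takes 0.05 s, during which the arm holds its last target.

TASK

The stamped clay tile standing on its short end on the plywood jig is to be clamped for cleaning up its pattern. Without gripping or lifting it, push it over near its top so that it falls pattern up onto the cork bed between the flared wooden rails, push its near end until it is fully home and square against the stop, then swing the dark wooden turn-button fully across behind it with a fingertip. Leave everything else on the table where it is.

Things in the scene. Friction and masses are not known exactly. Their poses are not given: they have to be found in the camera images.
- jig: Fixed plywood board, 290 x 190 x 12 mm, carrying cork bed, rails, stop and turn-button. Origin near the middle of its underside, on the bed's middle line; +x along the bed to the stop, +y to its left, z up. mm figures for x, y below are in this frame. Two reddish-brown rails, tops at z = 26 mm: inner faces at y = +-44.5 from x = 86 to 125, then flaring out at 20 degrees to y = +-66 at x = 26.
- bed_stop (a point): Foot of the stop's face, in the middle: jig x = 125, y = 0, z = 14 mm (top of the cork). The stop is a wooden bar across the jig, its top at z = 26 mm. Axes as the jig's.
- bed_line (a point): Middle of the thin dark line across the cork at jig x = -85, y = 0, z = 14 mm, where the tile's foot stands. The cork is 2 mm thick, from x = -120 to 125, y = -43 to 43, all at one level. Axes as the jig's.
- tile: Loose clay tile, 150 x 81 x 11.2 mm, 0.2 kg, one broad face stamped. Stands 150 mm tall on a short end, plain back on the dark line (within 3 mm, turned up to 2.5 degrees, at most 3 mm off the middle line), pattern facing jig -x. Overbalances once its top is 12 mm to jig +x; lands about 60 mm short of the stop. Origin: centre of the back; z out of the pattern; x, y are NOT along the edges.
- tile_mid (a point): Centre of the tile, 5.6 mm inside either broad face. x along the 150 mm length (up while it stands, towards the stop when it lies right), y along the 81 mm width, z out of the pattern (jig -x while it stands, up when it lies right). When home: jig x = 50, y about 0, z = 19.6 mm, the tile's near end at x = -25 mm.
- latch (a joint): Turn-button, a dark wooden bar 14 mm wide, from z = 13.5 to 30.5 mm, turning on a vertical screw (latch_hinge); free end 58 mm from the screw. At 0 it points to jig -x, beside the tile's path; grows clockwise from above; 1.57, its end stop, points to jig +y, 2 mm behind a tile that is home. Starts at -0.35 to 0.05 (below 0: leaning outwards). Stays where left, needs about 1 N; a tile not home blocks it.
- latch_hinge (a point): On the turn-button's screw axis, at jig x = -34, y = -65, z = 22 mm, halfway up the bar. Fixed to the jig.
- latch_end (a point): In the turn-button's middle line, 45 mm from the screw axis, z = 22 mm, halfway up the bar. Push the bar here on its outer side, 7 mm from this point.
- stick: Wooden modelling stick, 163 x 8 x 5 mm, lying on the table on the jig's left side, about 115 mm from its middle line. Not to be disturbed. Origin at the centre of its underside.
- small_cup: Small brown clay cup, 51 x 53 x 35 mm, on the table on the jig's right side, about 145 mm from its middle line. Not to be disturbed. Origin at the centre of its underside.
- finished_tile: Another stamped tile like the first, lying on the table, 11 mm high. Not to be disturbed. Origin at the centre of its underside.
- vase: Little clay vase, 35 x 36 x 51 mm. Not to be disturbed. Origin at the centre of its underside.
- egg: Solid clay egg on a flat foot, 69 x 69 x 77 mm. Not to be disturbed. Origin at the centre of its underside.
- tripod_cup: Clay cup on three feet, 80 x 79 x 66 mm. Not to be disturbed. Origin at the centre of its underside.
- spoon: Wooden spoon lying on the table, 56 x 139 x 14 mm. Not to be disturbed. Origin at the centre of its underside.
- coaster: Flat coil of clay, 73 x 78 x 13 mm. Not to be disturbed. Origin at the centre of its underside.

How it is judged:
By the outcome, as a careful person would: the job done as asked, in the order asked, and still so for the second after the job is handed in, with the robot touching nothing.
It also fails if it takes over 51 s, if anything falls off the work surface, if the arm or the gripper's body presses on something with over 40 N, if the wrist force passes 120 N, or if a joint passes its speed limit or range.

## Working session

There is one attempt and no reset: what is moved stays moved. The work goes in short steps, each a Python script; the robot and the scene stay as the last script left them, time stands still between calls to the robot, and variables do not carry over. Pictures are saved under pics/ and viewed, and the job is handed in when it is done.

```bash
mkdir -p pics; ls; python3 - <<'E'
from workcell import bot
import cv2
print(bot.current_time(),bot.current_eef_pos(),bot.current_ee_rot(),bot.current_finger_gap())
for n in("scene","top"):
    im=bot.camera(n); cv2.imwrite(f"pics/{n}0.png",im[:,:,::-1])
    i=bot.camera_info(n); print(n,i)
print(bot.camera_info("wrist"))
E
```

```text
pics
0.0 [ 0.17183638 -0.60010514  0.23014183] [ 1.0029094   1.32999016 -1.00044659] 0.08529091851512625
scene {'intrinsics': array([[472.81618598,   0.        , 255.54660665],
       [  0.        , 472.81618598, 188.81828883],
       [  0.        ,   0.        ,   1.        ]]), 'R': array([[-9.10227707e-01, -4.14108074e-01, -1.56430225e-04],
       [-1.95406048e-01,  4.29844052e-01, -8.81504718e-01],
       [ 3.65105462e-01, -8.02339450e-01, -4.72175188e-01]]), 't': array([0.49868867, 0.17714737, 1.65120682])}
top {'intrinsics': array([[379.90891804,   0.        , 256.58406887],
       [  0.        , 379.90891804, 192.54836829],
       [  0.        ,   0.        ,   1.        ]]), 'R': array([[-0.01309693, -0.99990831, -0.00344167],
       [-0.99357578,  0.01340077, -0.11237252],
       [ 0.11240833,  0.00194783, -0.99366019]]), 't': array([0.02029158, 0.56417444, 1.11790796])}
{'intrinsics': array([[265.88900006,   0.        , 256.64719404],
       [  0.        , 265.88900006, 187.8758938 ],
       [  0.        ,   0.        ,   1.        ]]), 'hand_eye': array([[ 1.65267812e-04, -3.08710438e-01,  9.51156054e-01,
        -1.41810670e-01],
       [ 8.24546776e-04, -9.51155701e-01, -3.08710467e-01,
         7.96674764e-02],
       [ 9.99999646e-01,  8.35292560e-04,  9.73507746e-05,
        -8.83724358e-05],
       [ 0.00000000e+00,  0.00000000e+00,  0.00000000e+00,
         1.00000000e+00]])}
```

View pics/scene0.png

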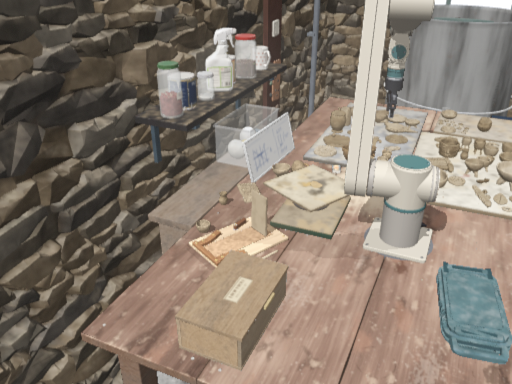

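View pics/top0.png

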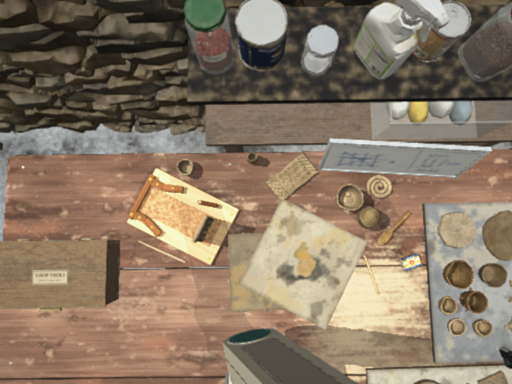

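```bash
python3 - <<'E'
import cv2
im=cv2.imread("pics/top0.png")[155:280,115:255]
cv2.imwrite("pics/top0z.png",cv2.resize(im,None,fx=5,fy=4.8,interpolation=cv2.INTER_CUBIC))
im=cv2.imread("pics/scene0.png")[170:280,180:300]
cv2.imwrite("pics/scene0z.png",cv2.resize(im,None,fx=5,fy=5,interpolation=cv2.INTER_CUBIC))
E
```

```text
(no output)
```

View pics/top0z.png

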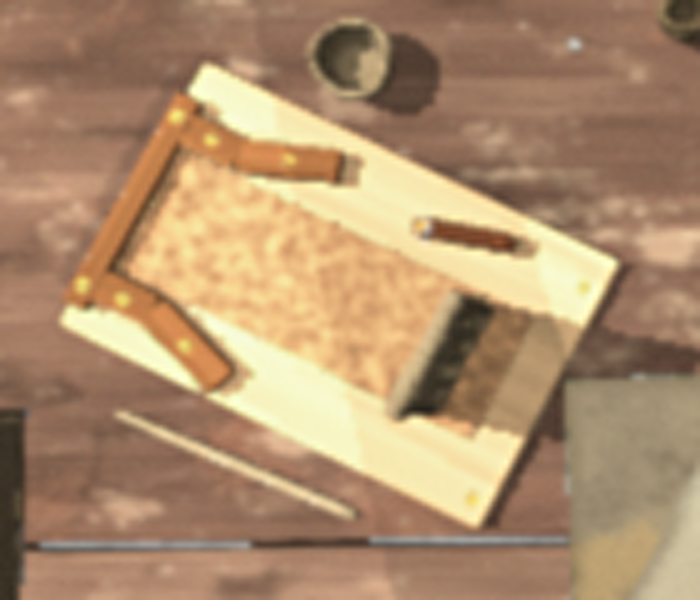

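View pics/scene0z.png

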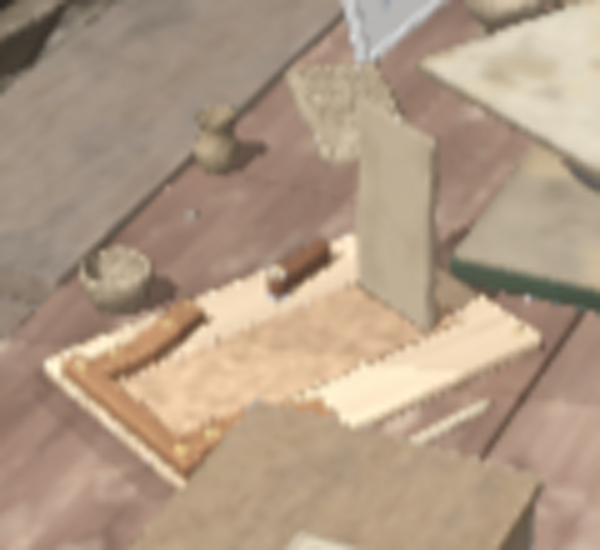

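```bash
cat > h.py <<'E'
import numpy as np
from scipy.optimize import least_squares
from scipy.spatial.transform import Rotation as R
from workcell import bot
def proj(ci,X):
    c=np.atleast_2d(X)@ci["R"].T+ci["t"]; p=c@ci["intrinsics"].T
    return p[:,:2]/p[:,2:]
def wristcam():
    p=np.array(bot.current_eef_pos());r=R.from_rotvec(bot.current_ee_rot()).as_matrix()
    ci=bot.camera_info("wrist");T=np.eye(4);T[:3,:3]=r;T[:3,3]=p
    M=np.linalg.inv(T@ci["hand_eye"])
    return dict(intrinsics=ci["intrinsics"],R=M[:3,:3],t=M[:3,3])
def jw(p,X):
    c,s=np.cos(p[2]),np.sin(p[2]);X=np.atleast_2d(X)/1000.
    return np.c_[p[0]+c*X[:,0]-s*X[:,1],p[1]+s*X[:,0]+c*X[:,1],X[:,2]]
E
python3 - <<'E'
from h import *
ci=bot.camera_info("top")
def uz(a): a=np.array(a,float); return np.c_[(a[:,0]+.5)/5-.5+115,(a[:,1]+.5)/4.8-.5+155]
pts=[((145,-95,12),(205,65)),((-145,-95,12),(620,262)),((-145,95,12),(482,525)),((145,95,12),(62,320)),
((-34,-65,30.5),(420,226)),((26,-66,26),(338,180)),((26,66,26),(234,368))]
X=np.array([a for a,b in pts],float);u=uz([b for a,b in pts])
def f(q):
    Y=X.copy();Y[:4,0]+=q[3]*10
    return (proj(ci,jw(q,Y))-u).ravel()
for y0 in(1.2,):
    s=least_squares(f,[.55,.1,y0,0]);print(s.x,s.cost);print(s.fun.reshape(-1,2).round(2))
p=s.x[:3]
print("tile top",jw(p,[-85,0,164]),"stop",jw(p,[125,0,14]),"latch",jw(p,[-34,-65,22]))
E
```

```text
[ 0.50070126  0.24606709  1.09656212 -0.65328114] 4.614081533376805
[[-0.18 -0.43]
 [ 0.24  0.02]
 [-0.5   1.59]
 [-0.89  1.4 ]
 [ 0.77 -1.29]
 [ 0.06 -0.6 ]
 [ 0.49 -0.75]]
tile top [[0.46188539 0.17044747 0.164     ]] stop [[0.55778342 0.35727243 0.014     ]] latch [[0.54300169 0.18613652 0.022     ]]
```

```bash
cat >> h.py <<'E'
def tool(yaw):  # tool z along jig +y, x down
    x=np.array([0,0,-1.]);z=np.array([-np.sin(yaw),np.cos(yaw),0]);y=np.cross(z,x)
    return R.from_matrix(np.c_[x,y,z]).as_rotvec()
def go(p,X,**k): return bot.move_l(list(jw(p,X)[0]),**k)
E
python3 - <<'E'
from h import *
import cv2
p=[0.5007,0.2461,1.0966]
o=tool(p[2]);P=jw(p,[55,0,330])[0]
print(bot.ik(P,o))
for X in ([-120,0,150],[-50,0,150],[-120,0,18],[-36,0,18],[-90,-90,20],[-50,-20,20]):
    q=bot.ik(jw(p,X)[0],o);print(X,None if q is None else np.round(q,2))
bot.move_ptp(P,o)
print(bot.current_time())
ci=wristcam();np.savez("w1.npz",**ci);im=bot.camera("wrist");cv2.imwrite("pics/w1.png",im[:,:,::-1])
print(bot.current_time(),bot.current_eef_pos()-P)
E
```

```text
[ 4.04138072e-01  2.04141020e-01  8.66950542e-02  1.45335036e+00
  4.44089210e-16 -6.92461928e-01]
[-120, 0, 150] [ 0.16  0.06 -0.47  1.04  0.   -0.93]
[-50, 0, 150] [ 0.27  0.15 -0.37  1.06  0.   -0.82]
[-120, 0, 18] [ 0.16  0.22 -0.61  0.74  0.   -0.93]
[-36, 0, 18] [ 0.29  0.32 -0.48  0.78  0.   -0.8 ]
[-90, -90, 20] [ 0.11  0.35 -0.42  0.8   0.   -0.99]
[-50, -20, 20] [ 0.25  0.32 -0.47  0.78  0.   -0.85]
3.475
3.525 [ 0.00033095 -0.00058419 -0.00011099]
```

View pics/w1.png

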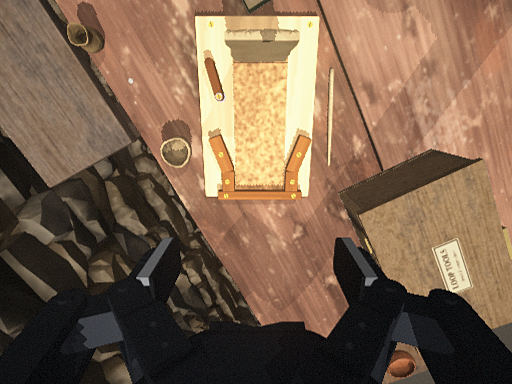

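```bash
python3 - <<'E'
import cv2
im=cv2.imread("pics/w1.png")[5:205,190:345]
cv2.imwrite("pics/w1z.png",cv2.resize(im,None,fx=4,fy=3,interpolation=cv2.INTER_CUBIC))
a=cv2.imread("pics/w1.png")[5:110,190:340]
cv2.imwrite("pics/w1a.png",cv2.resize(a,None,fx=5,fy=5,interpolation=cv2.INTER_CUBIC))
a=cv2.imread("pics/w1.png")[105:210,190:340]
cv2.imwrite("pics/w1b.png",cv2.resize(a,None,fx=5,fy=5,interpolation=cv2.INTER_CUBIC))
E
```

```text
(no output)
```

View pics/w1a.png

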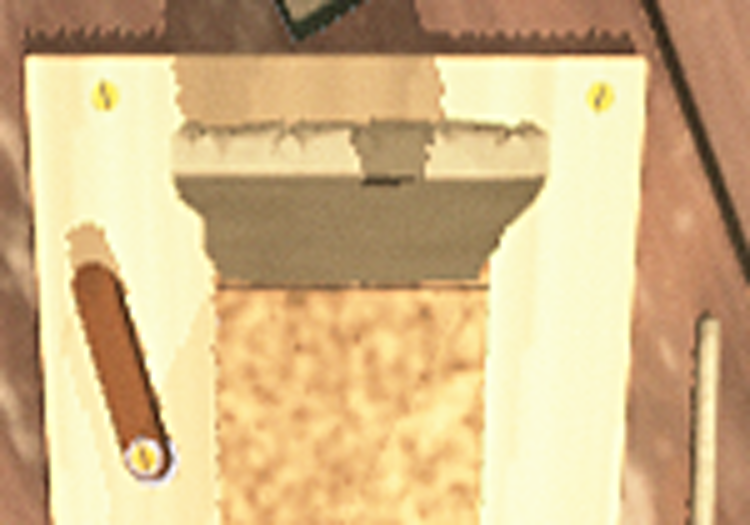

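View pics/w1b.png

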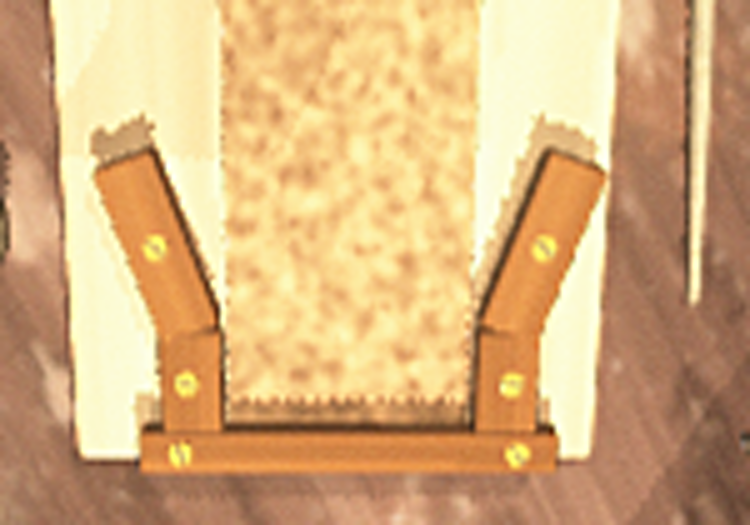

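```bash
python3 - <<'E'
from h import *
w=dict(np.load("w1.npz"))
A=lambda u,v:((u+.5)/5-.5+190,(v+.5)/5-.5+5)
B=lambda u,v:((u+.5)/5-.5+190,(v+.5)/5-.5+105)
pts=[((-145,-95,12),A(25,55)),((-145,95,12),A(647,55)),((145,-95,12),B(80,460)),((145,95,12),B(590,460)),
((-34,-65,30.5),A(143,458)),((-85,-43,14),A(215,289)),((-85,43,14),A(490,289)),
((125,-44.5,26),B(222,428)),((125,44.5,26),B(473,428)),((86,-44.5,26),B(218,325)),((86,44.5,26),B(480,325)),((26,-66,26),B(153,150)),((26,66,26),B(549,150))]
X=np.array([a for a,b in pts],float);u=np.array([b for a,b in pts])
def f(q):
    Y=X.copy();Y[:4,0]+=q[3]*10;Y[:4,1]+=q[4]*10
    return (proj(w,jw(q,Y))-u).ravel()
s=least_squares(f,[.5,.246,1.0966,0,0]);print(s.x,s.cost);print(s.fun.reshape(-1,2).round(2))
p=s.x[:3];np.save("p.npy",p)
# back-project a pixel onto height z, give jig mm
def bp(u,z):
    Ki=np.linalg.inv(w["intrinsics"]);d=w["R"].T@Ki@np.array([*u,1]);c=-w["R"].T@w["t"]
    X=c+d*(z/1000-c[2])/d[2];v=X[:2]-p[:2];C,S=np.cos(p[2]),np.sin(p[2])
    return 1000*np.array([C*v[0]+S*v[1],-S*v[0]+C*v[1]])
print("tile top front edge",bp(A(175,178),164),bp(A(548,178),164))
print("tile top back edge",bp(A(175,128),164),bp(A(548,128),164))
print("foot",bp(A(207,285),14),bp(A(485,278),14))
e=bp(A(95,265),30.5)
print("latch end",e, np.arctan2(e[1]+65,-(e[0]+34)))
e=bp(A(120,365),30.5);print(e,np.arctan2(e[1]+65,-(e[0]+34)))
ci=bot.camera_info("top")
def uz(a): a=np.array(a,float); return np.c_[(a[:,0]+.5)/5-.5+115,(a[:,1]+.5)/4.8-.5+155]
pt=[((145,-95,12),(205,65)),((-145,-95,12),(620,262)),((-145,95,12),(482,525)),((145,95,12),(62,320)),((-34,-65,30.5),(420,226)),((26,-66,26),(338,180)),((26,66,26),(234,368))]
X2=np.array([a for a,b in pt],float);X2[:4,:2]+=s.x[3:]*10;u2=uz([b for a,b in pt])
s2=least_squares(lambda q:(proj(ci,jw(q,X2))-u2).ravel(),p);print("top",s2.x,s2.cost,(s2.fun.reshape(-1,2)).round(2))
E
```

```text
[ 0.49750871  0.24926779  1.09489339 -0.3841008  -0.48873059] 3.5592511522636676
[[-1.02 -0.32]
 [ 1.07 -0.09]
 [-0.73  0.39]
 [ 0.67  0.51]
 [ 0.21 -0.25]
 [-0.12 -0.6 ]
 [-0.3  -0.51]
 [ 0.19  0.92]
 [ 0.31  0.98]
 [ 0.44  0.08]
 [-0.33  0.14]
 [-0.47 -0.22]
 [ 0.12 -0.11]]
tile top front edge [-85.66344154 -38.21377619] [-85.78351585  38.71011031]
tile top back edge [-94.75706325 -37.8899758 ] [-94.87713827  38.24926862]
foot [-85.2811291  -45.31094037] [-87.41169297  41.8189673 ]
latch end [-88.54769199 -77.43028081] -0.22405314797192444
[-60.65635902 -71.25257575] -0.23039708682698795
top [0.49753897 0.24597833 1.09617861] 2.69672035129301 [[-0.17 -1.2 ]
 [ 0.21 -0.75]
 [-0.54  0.79]
 [-0.9   0.58]
 [ 0.8  -0.24]
 [ 0.08  0.44]
 [ 0.5   0.3 ]]
```

```bash
python3 - <<'E'
from h import *
import cv2
p=np.array([.4975,.2478,1.0955]);np.save("p.npy",p)
o=tool(p[2])
go(p,[-60,0,300],ori=o,speed=0.3)
go(p,[-142,0,250],speed=0.25)
bot.command_gripper(0.045)
go(p,[-142,0,138],speed=0.2)
ci=wristcam();np.savez("w2.npz",**ci);im=bot.camera("wrist");cv2.imwrite("pics/w2.png",im[:,:,::-1])
print(bot.current_time(),bot.current_finger_gap(),bot.current_wrist_force())
im=bot.camera("scene");cv2.imwrite("pics/s2.png",cv2.resize(im[130:290,160:380,::-1],None,fx=3,fy=3))
E
```

```text
5.8417 0.04511016957513266 [-0.24257975 -0.38221012  0.92832598]
```

View pics/w2.png

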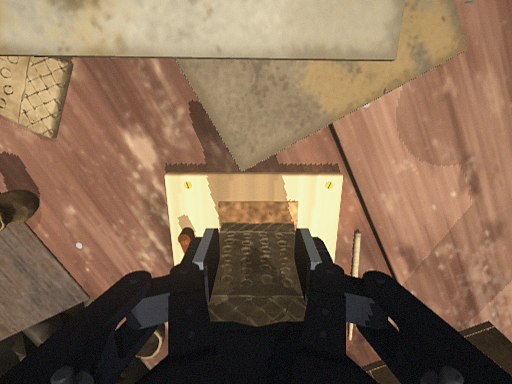

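View pics/s2.png

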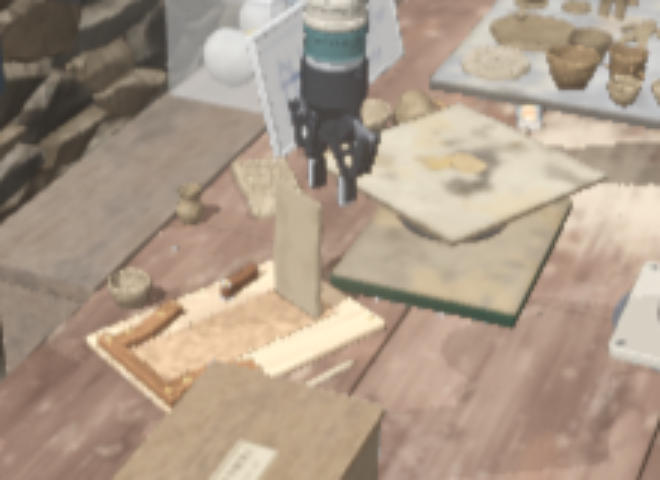

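```bash
python3 - <<'E'
from h import *
import cv2
p=np.load("p.npy")
go(p,[-112,0,138],speed=0.1)
print(bot.current_wrist_force())
go(p,[-82,0,138],speed=0.05)
print(bot.current_wrist_force())
bot.wait(0.4)
go(p,[-110,0,138],speed=0.15)
im=bot.camera("scene");cv2.imwrite("pics/s3.png",cv2.resize(im[130:290,160:380,::-1],None,fx=3,fy=3))
im=bot.camera("wrist");cv2.imwrite("pics/w3.png",im[:,:,::-1])
im=bot.camera("top");cv2.imwrite("pics/t3.png",cv2.resize(im[155:280,115:255,::-1],None,fx=5,fy=4.8,interpolation=cv2.INTER_CUBIC))
print(bot.current_time())
E
```

```text
[-0.68412687 -0.30679629 -0.30326352]
[ 0.36332795  0.09379445 -0.49229807]
7.975
```

View pics/w3.png

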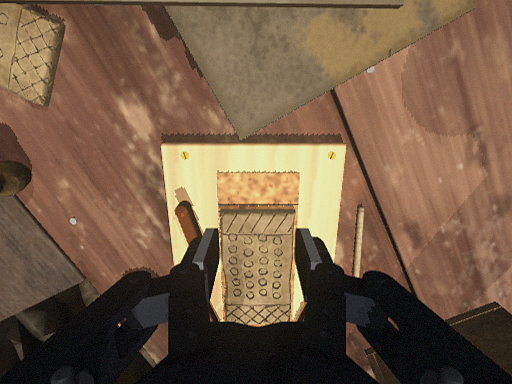

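View pics/s3.png

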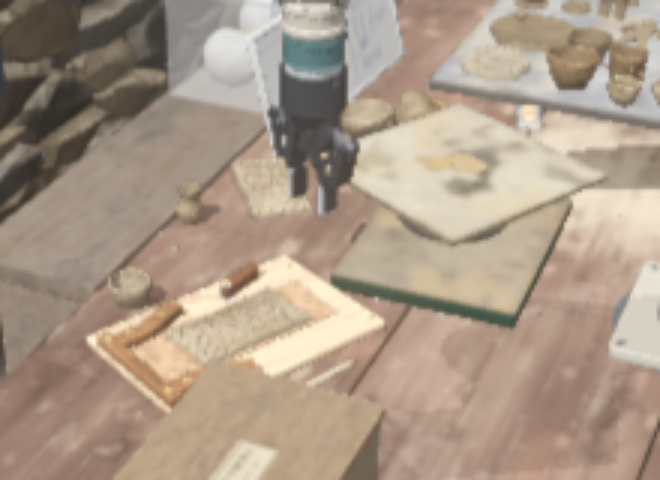

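View pics/t3.png

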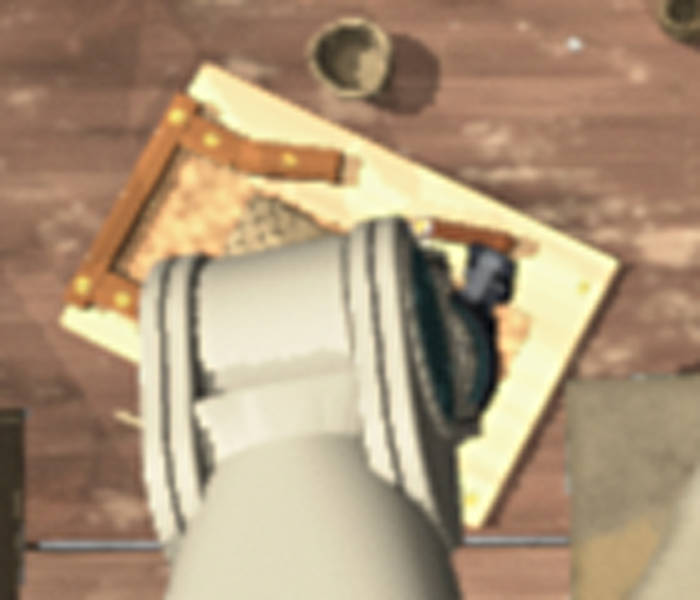

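```bash
python3 - <<'E'
from h import *
import cv2
p=np.load("p.npy")
go(p,[-109,0,30],speed=0.15)
r=go(p,[-109,0,5],speed=0.02,threshold=3)
e=bot.current_eef_pos();print(r,e,bot.current_time(),bot.current_wrist_force())
z=e[2]*1000+3.5
go(p,[-109,0,z],speed=0.05)
print(bot.current_eef_pos(),bot.current_wrist_force())
im=bot.camera("wrist");cv2.imwrite("pics/w4.png",im[:,:,::-1])
im=bot.camera("scene");cv2.imwrite("pics/s4.png",cv2.resize(im[130:290,160:380,::-1],None,fx=3,fy=3))
E
```

```text
True [0.44743873 0.15081757 0.01180226] 9.7167 [-0.5870511  -0.56160798  5.60865264]
[0.44788766 0.15094049 0.0154044 ] [ 0.0293119  -0.15435199  0.31401852]
```

View pics/w4.png

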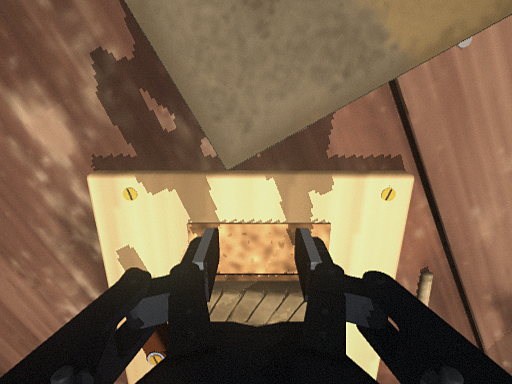

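View pics/s4.png

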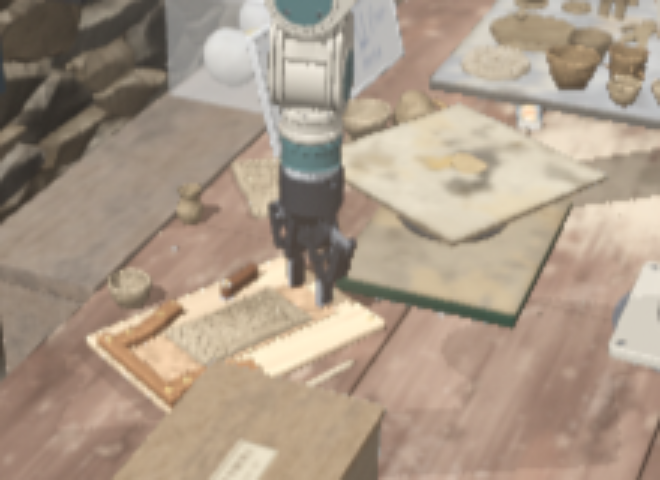

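```bash
python3 - <<'E'
from h import *
import cv2
p=np.load("p.npy");z=15.4
def jig():
    v=np.array(bot.current_eef_pos())[:2]-p[:2];C,S=np.cos(p[2]),np.sin(p[2]);return (1000*np.array([C*v[0]+S*v[1],-S*v[0]+C*v[1]])).round(2)
def jf():
    f=np.array(bot.current_wrist_force());C,S=np.cos(p[2]),np.sin(p[2]);return np.array([C*f[0]+S*f[1],-S*f[0]+C*f[1],f[2]]).round(2)
r=go(p,[-46,0,z],speed=0.06,threshold=12);print(r,jig(),jf(),bot.current_time())
if not r:
    r=go(p,[-24,0,z],speed=0.02,threshold=10);print(r,jig(),jf(),bot.current_time())
    bot.wait(.2);print(jig(),jf())
im=bot.camera("wrist");cv2.imwrite("pics/w5.png",im[:,:,::-1])
im=bot.camera("scene");cv2.imwrite("pics/s5.png",cv2.resize(im[130:290,160:380,::-1],None,fx=3,fy=3))
E
```

```text
False [-45.99  -0.05] [0.24 1.23 0.15] 11.2667
True [-35.2   0.5] [ 0.17 -0.35  1.04] 11.9583
[-36.33   1.04] [ 0.95  0.07 -0.38]
```

View pics/w5.png

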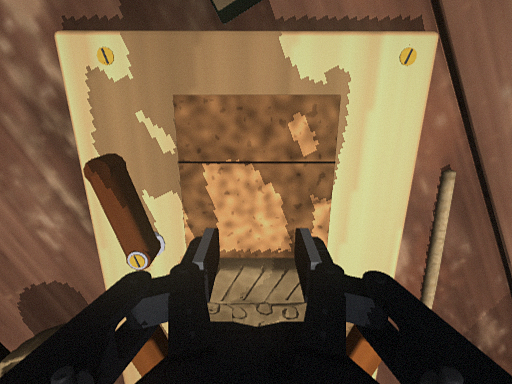

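View pics/s5.png

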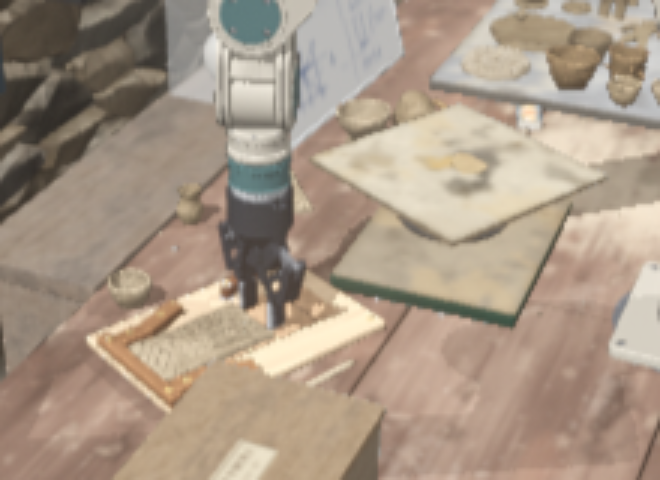

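```bash
cat >> h.py <<'E'
p=np.load("p.npy")
def jig():
    v=np.array(bot.current_eef_pos())[:2]-p[:2];C,S=np.cos(p[2]),np.sin(p[2]);return (1000*np.array([C*v[0]+S*v[1],-S*v[0]+C*v[1]])).round(2)
def jf():
    f=np.array(bot.current_wrist_force());C,S=np.cos(p[2]),np.sin(p[2]);return np.array([C*f[0]+S*f[1],-S*f[0]+C*f[1],f[2]]).round(2)
E
python3 - <<'E'
from h import *
import cv2
z=15.4
r=go(p,[-26,0,z],speed=0.02,threshold=18);print(r,jig(),jf(),bot.current_time())
bot.wait(.1);print(jig(),jf())
go(p,[-52,0,z],speed=0.08);go(p,[-52,0,60],speed=0.2)
bot.command_gripper(0.0)
go(p,[30,0,250],speed=0.35)
bot.wait(.1)
ci=wristcam();np.savez("w6.npz",**ci);im=bot.camera("wrist");cv2.imwrite("pics/w6.png",im[:,:,::-1])
print(bot.current_time())
a=im[0:200,150:370,::-1];cv2.imwrite("pics/w6a.png",cv2.resize(a,None,fx=3,fy=3,interpolation=cv2.INTER_CUBIC))
E
```

```text
True [-35.27   1.51] [0.17 0.01 0.17] 12.6917
[-35.46   1.83] [-0.05  0.77 -0.35]
14.9167
```

View pics/w6.png

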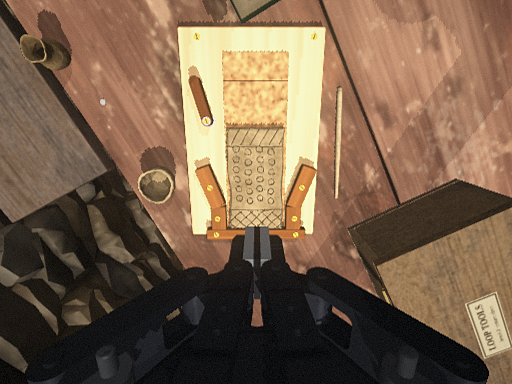

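View pics/w6a.png

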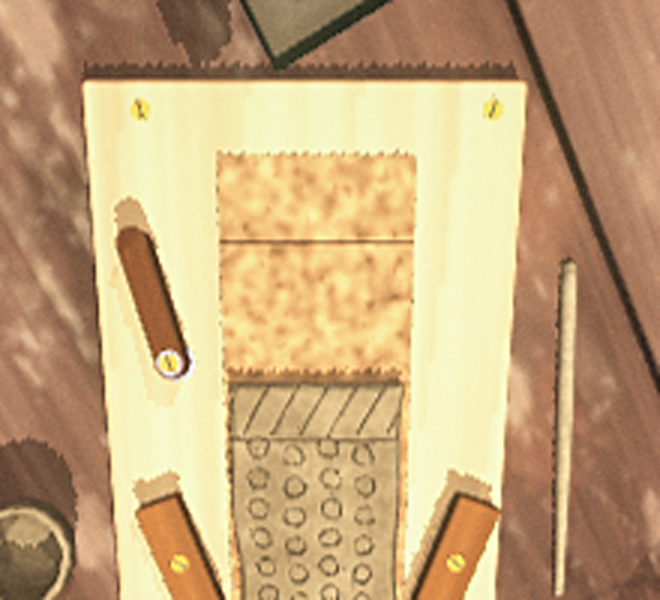

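```bash
python3 - <<'E'
from h import *
import cv2
w=dict(np.load("w6.npz"))
def bp(u,z):
    Ki=np.linalg.inv(w["intrinsics"]);d=w["R"].T@Ki@np.array([*u,1]);c=-w["R"].T@w["t"]
    X=c+d*(z/1000-c[2])/d[2];v=X[:2]-p[:2];C,S=np.cos(p[2]),np.sin(p[2])
    return (1000*np.array([C*v[0]+S*v[1],-S*v[0]+C*v[1]])).round(1)
A=lambda u,v:((u+.5)/3-.5+150,(v+.5)/3-.5)
print("line",bp(A(220,241),14),bp(A(414,241),14),"screw",bp(A(169,363),30.5),"near end",bp(A(231,385),25.2),bp(A(402,382),25.2),"latch end",bp(A(133,232),30.5))
im=cv2.imread("pics/w6.png")[140:245,190:325];cv2.imwrite("pics/w6b.png",cv2.resize(im,None,fx=5,fy=5,interpolation=cv2.INTER_CUBIC))
E
```

```text
line [-84.  -41.9] [-84.   43.7] screw [-32.6 -64.3] near end [-22.7 -37.9] [-23.9  38.8] latch end [-85.9 -76.4]
```

View pics/w6b.png

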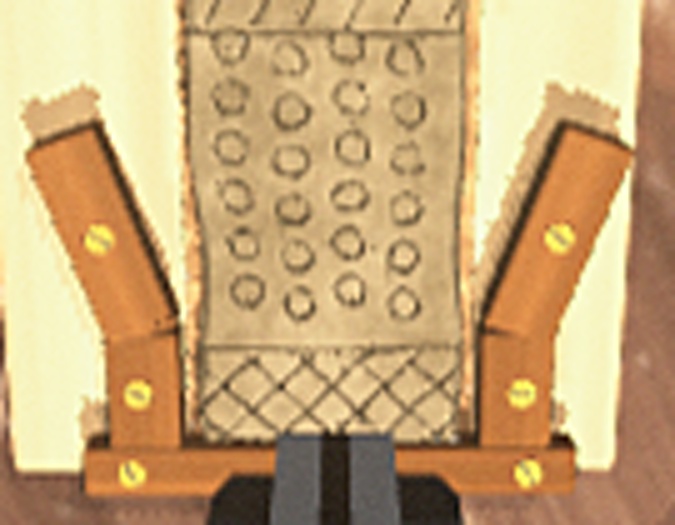

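```bash
python3 - <<'E'
from h import *
import cv2
go(p,[75,0,75],speed=0.35);bot.wait(.15)
ci=wristcam();np.savez("w7.npz",**ci);im=bot.camera("wrist");cv2.imwrite("pics/w7.png",cv2.resize(im[:,60:460,::-1],(800,600),interpolation=cv2.INTER_CUBIC) if 0 else cv2.resize(im[0:300,56:456,::-1],(800,600),interpolation=cv2.INTER_CUBIC))
print(bot.current_time())
E
```

```text
15.7833
```

View pics/w7.png

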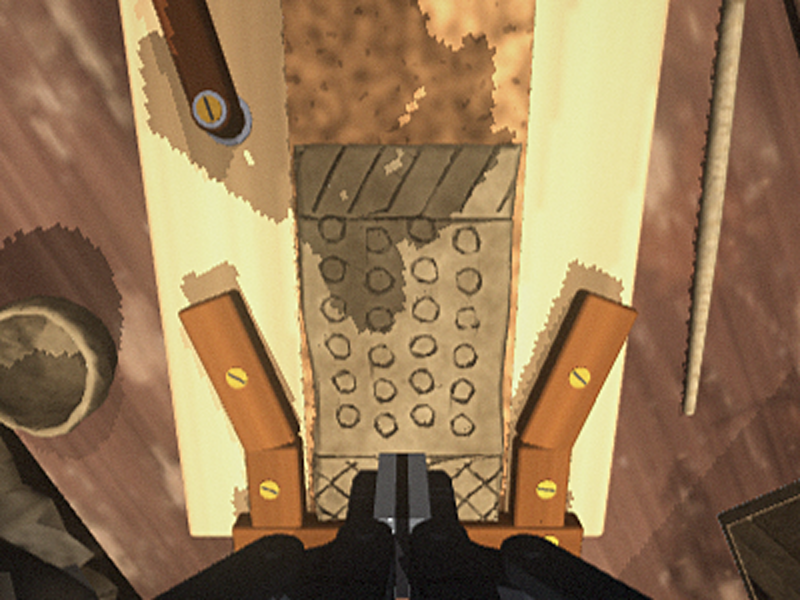

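```bash
python3 - <<'E'
from h import *
import cv2
H=np.array([-34,-65.])
def c(th,gap,r=45):
    d=np.array([-np.cos(th),np.sin(th)]);n=np.array([np.sin(th),np.cos(th)])
    h=7*abs(n[1])+11*abs(n[0])
    return H+r*d-n*(7+h+gap)
z=20
a=c(-.23,11)
print(a)
go(p,[60,-20,130],speed=0.3)
go(p,[*a,90],speed=0.35)
go(p,[*a,z],speed=0.15)
bot.wait(.1)
im=bot.camera("wrist");cv2.imwrite("pics/w8.png",im[:,:,::-1])
print(bot.current_time(),jf())
for th in np.linspace(-.2,1.45,10):
    r=go(p,[*c(th,0),z],speed=0.08,threshold=15)
    print(round(th,2),r,jig(),jf())
    if r: break
print(bot.current_time())
im=bot.camera("wrist");cv2.imwrite("pics/w9.png",im[:,:,::-1])
E
```

```text
[ -71.58586271 -101.862882  ]
17.5083 [ 0.94 -0.48  0.34]
-0.2 False [-75.12 -89.01] [-0.43 -0.29 -0.72]
-0.02 False [-79.14 -79.29] [ 0.4  -0.32 -0.34]
0.17 False [-81.34 -72.41] [ 0.3  -0.56  0.24]
0.35 False [-82.53 -65.07] [-0.55 -0.48 -0.05]
0.53 False [-82.43 -57.28] [-1.12 -0.03  0.48]
0.72 False [-80.85 -49.29] [0.12 0.07 0.36]
0.9 False [-77.58 -41.4 ] [-0.32 -0.37 -0.46]
1.08 False [-72.54 -33.95] [ 0.81  0.12 -0.3 ]
1.27 False [-65.79 -27.45] [-0.18  1.39  0.08]
1.45 False [-57.56 -22.3 ] [-0.13  0.23 -0.14]
20.1583
```

View pics/w8.png

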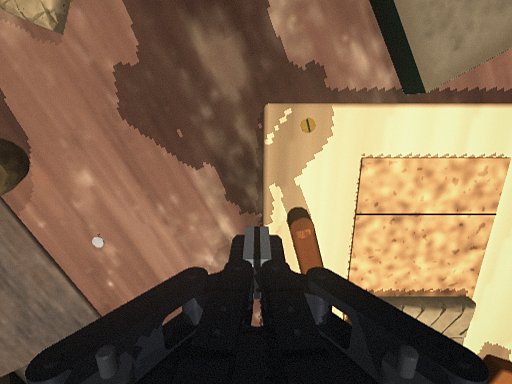

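View pics/w9.png

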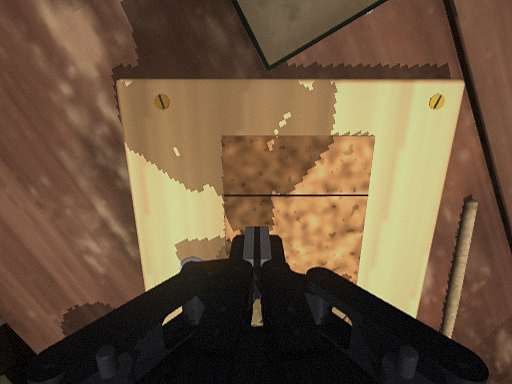

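```bash
python3 - <<'E'
from h import *
import cv2
r=go(p,[-45,-20,20],speed=0.03,threshold=8)
print(r,jig(),jf());bot.wait(.1);print(jig(),jf())
go(p,[-75,-20,20],speed=0.1);go(p,[-75,-20,80],speed=0.25)
go(p,[10,0,210],speed=0.35);bot.wait(.15)
ci=wristcam();np.savez("w10.npz",**ci);im=bot.camera("wrist")
cv2.imwrite("pics/w10.png",cv2.resize(im[0:270,80:440,::-1],(800,600),interpolation=cv2.INTER_CUBIC))
print(bot.current_time())
E
```

```text
True [-51.2  -20.49] [-1.61 -0.55  1.12]
[-51.27 -20.05] [-0.48  0.38 -0.04]
22.2583
```

View pics/w10.png

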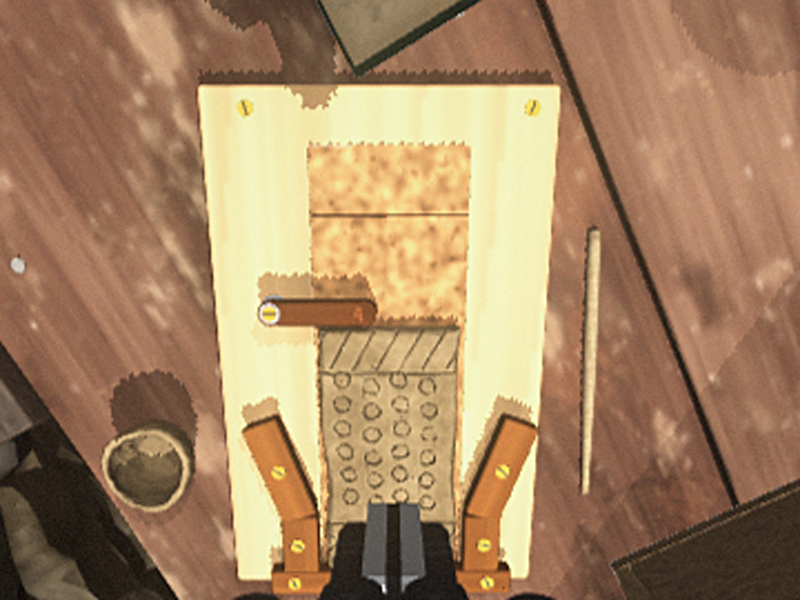

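```bash
python3 - <<'E'
from h import *
import cv2
bot.set_joints([-0.5,0.2,0.0,1.35,0,-0.69]);
im=bot.camera("top");cv2.imwrite("pics/t11.png",im[:,:,::-1])
cv2.imwrite("pics/t11z.png",cv2.resize(im[155:280,115:255,::-1],None,fx=5,fy=4.8,interpolation=cv2.INTER_CUBIC))
print(bot.current_time())
E
```

```text
24.1167
```

View pics/t11z.png

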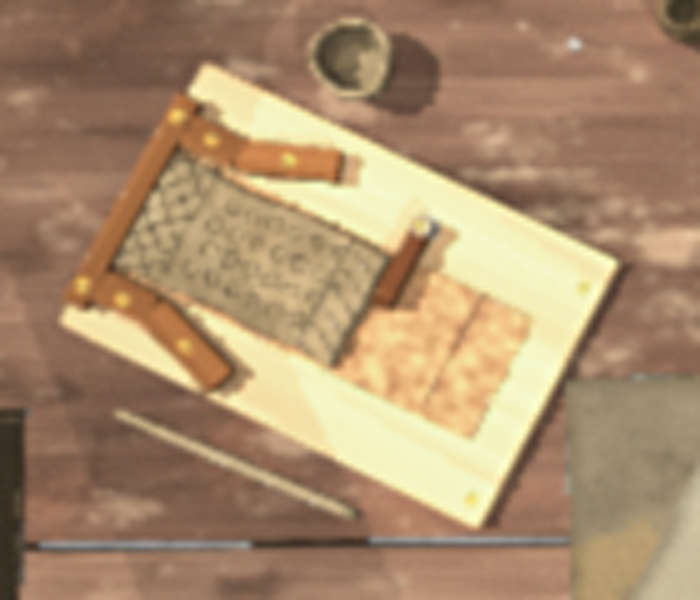

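View pics/t11.png

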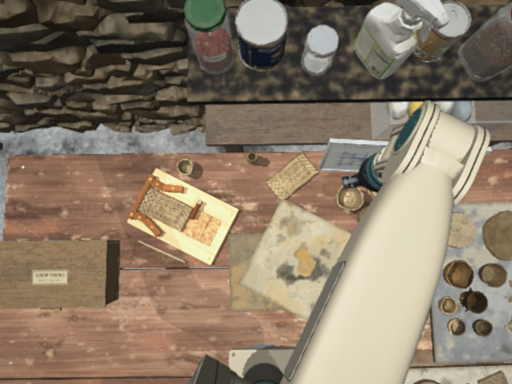

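```bash
python3 - <<'E'
from h import *
import cv2
print(bot.current_eef_pos(),bot.current_wrist_force())
im=bot.camera("scene");cv2.imwrite("pics/s11.png",cv2.resize(im[70:290,160:420,::-1],None,fx=2.7,fy=2.7))
E
```

```text
[ 0.55784686 -0.23000377  0.29013407] [ 0.05633009 -0.1729835  -0.80148335]
```

View pics/s11.png

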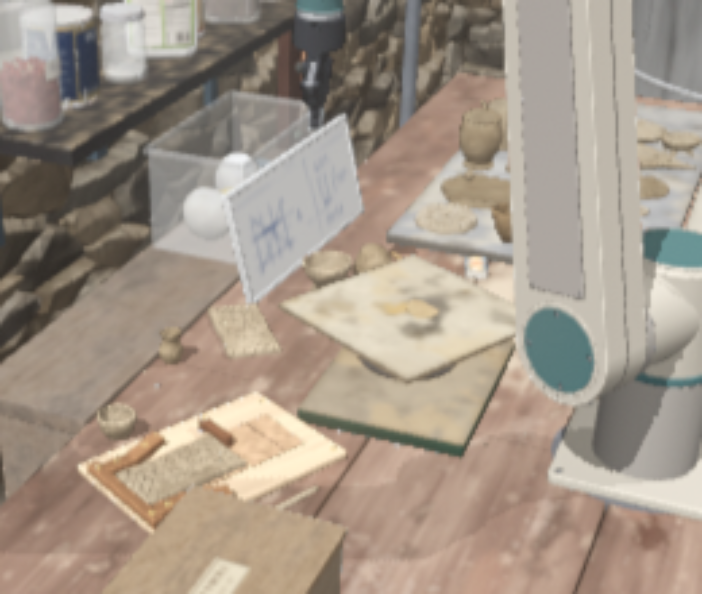

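The arm is in free space. The tile lies home with the pattern up and the button is across behind it. Nothing visible has moved, so I'm handing the job in.

```bash
python3 - <<'E'
from workcell import bot
print(bot.finish_job(),bot.current_time())
E
```

```text
the job is handed in; nothing more can be done
the job is handed in; nothing more can be done
```

The job is done and handed in at about 24 s of the 51 s allowed. I tipped the tile over with two spread fingertips and it fell pattern up. I then pushed its near end against the stop twice, triggering at 10 N and then 18 N. Last, I swung the turn-button round with the closed fingertips until it met its end stop.

**Tile home:** The second push stopped with the fingers at jig x = -35.3 mm, where about -36 mm was expected. In the close-up the near end measured x = -23 to -24 mm, with the wrist camera reading about 1 mm too far in +x, so it agrees with the nominal -25 mm.

**Squareness:** The near end looked 0.5 to 0.9 degrees off square in the wrist pictures. That is about one pixel on a ragged edge, and the far end showed no gap at either visible corner of the stop, so I accepted it.

**Turn-button:** It stopped with the fingers at x = -51.2 mm, where -52 mm was predicted. In the final pictures it lies straight across behind the tile.

**Everything else:**
- The stick, small cup, vase and finished tile look unmoved.
- The egg, tripod cup, coaster and spoon were partly or wholly hidden by the parked arm in the last pictures. I could not check all of them, but the fingertips were about 0.29 m above the table at the end of that move.

**Jig position:** The two cameras disagreed by about 3 mm on where the jig was. I used the average, and the contacts fitted it to about 1 mm.

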